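Hold a sprung prop leg at its tape mark, squeeze its cam lever shut and keep hold

ROBOT

A 7-joint arm with a two-finger parallel gripper is mounted at the origin on the work surface. World frame = base frame: x ahead of the robot, y to its left, z up, the work surface at z = 0. Lengths are in m, angles in rad, forces in N, time in s.
With the tool pointing down it reaches from about 0.4 to 0.925 m from the base axis. Payload 4.1 kg.
Tool frame: the origin (TCP) lies at the very end of the fingers, on their centre line; the grasp point (between the pads) lies robot.grip_point_offset behind it (robot.grip_point_offset is the distance from the TCP to the grasp point, in m); z points along the fingers, y is the line along which they close (so a half turn about z gives the same grasp; the last joint's range is limited). The gripper opens to 85 mm and grips with 20 to 120 N. Pads are 22 mm wide; open, the fingers measure 114 mm over their backs; the gripper's body (76 mm by 85 mm) begins 54 mm behind the grasp point. The pads swing forward as they close: fully open they stand 13 mm farther back than shut.
Start: joints at [1.02, 0.398, 0.045, 1.537, -0.019, 1.207, -0.051], TCP at [0.284, -0.585, 0.231] pointing down, gripper open.
Joint ranges: [-2.82, 2.82], [-0.49, 2.23], [-1.37, 1.46], [0, 2.46], [-1.36, 4.5], [0.23, 2], [-2.94, 2.94]. Speed limits (rad/s): [2.57, 2.57, 3.14, 3.14, 3.14, 3.14, 3.14].

INTERFACE

Orientations are given as a unit quaternion [x, y, z, w].
In Python, from rig import sensors, capture, robot gives the robot as it stands.
- The arm moves only by the tool step_arm, never from a script. Its argument "series" is a list of rows, each a list of 7 numbers: the shift along the tool's x, y, z in cm, then the turn, a rotation vector about the tool's x, y, z in rad, then the closure, from 0 (fully open) to 1 (shut). A call has 1 to 20 rows; each row is the pose to reach, as a shift and turn from the pose commanded when the call began, along the tool's axes at that moment; what a row does not reach only later rows make up. A row lasts 1/10 s, in which the tool goes at most 50 mm and 8.59 degrees, less where a joint would pass 70% of its speed; a pose out of reach is approached as far as the arm can. A call with a gripper value outside its range is refused whole. The fingers move at their own pace and stop on an object; "grip_force" is the grip in N (left out, the last holds). Time passes only in rows, so rows that repeat a pose let the fingers close. It gives the time, the measured TCP pose, the force, the opening and the grip force at its end, in the units of the state.
- sensors.get_state(): the state, without advancing time (a new reading comes with each control period).
- capture(name): name is "side" or "top"; returns a dict with "image" (384x512x3 uint8, red, green, blue), "fx", "fy", "cx", "cy" (pixels), "k1" (the pictures are not rectified: a ray, as slopes to the right and down, at radius r is drawn at 1 + k1 r^2 times it, then the intrinsics apply), "R" (3x3) and "t" (3): a world point X has camera coordinates R X + t. Camera axes: x right, y down, z forward; pixel columns grow to the right and rows downward; lengths in m; the calibration is good to about 2 mm. A picture is of the moment at which its call begins. There is no depth.
- robot.finish_job(): hands the job in; it is judged then, once.
The state is a dict: "clock": time; "joint_pos": joint angles; "dq": joint speeds; "effort": joint torques, N m; "eef_pos": TCP position; "eef_rot": TCP orientation; "wrist_force": force on the tool from outside, world axes, zero at the start; "wrist_torque": the same for the moment, N m; "gripper_width": finger opening in m; "finger_force": force on a finger pad.
Only numpy, scipy, OpenCV 4.12 (cv2) and the standard library are available. Lean on these libraries where they do the work, as an engineer would, in place of code of your own. Each camera call takes 0.05 s, during which the arm holds its last target. There are 200 camera calls.

TASK

The prop leg of this fold-down table is pushed out by its spring while its cam lever is open: with the lever still open, slide the leg in until the mouth of its black collar just meets the edge of the paper tape on the inner tube. Hold it there while you swing the cam lever fully closed against the collar (never close the lever with the leg off the mark). Finish holding: keep collar and lever gripped between the two fingers and do not let go; leave the bin tower, mallet, hex key and cam bolt where they are.

Things in the scene. Friction and masses are not known exactly. Their poses are not given: they have to be found in the camera images.
- leaf: Fold-down table leaf, plywood 340 x 500 mm, underside up, fixed; its top is 18 mm above the desk. Origin: centre of its underside; own y runs along the leg. The fixed steel inner tube, 23 mm across, runs at own x = 0, axis 62 mm above the desk, held in a steel bracket (100 mm wide, 75 mm high above the desk) at own y 170 to 240 mm. Clip under the leg at own y = -125 mm.
- prop_leg: The sliding leg, 245 mm long; slides on the inner tube along own +y (inwards, to the bracket). Origin: on its axis at the collar's mouth; towards own -y: mouth lip 42 mm across, 6 mm long; black collar 36 mm across to y = -71 mm; aluminium tube 30 mm across; beige foot. Own z up; own x points to the cam lever's side. Starts fully out, slides in up to 100 mm; the spring pushes it out with 3 to 5 N.
- cam_lever (a joint): Cam lever angle, rad: 0 = closed, lying along the side of the collar; starts open at 0.36 to 0.48, stop at 0.6. It swings level about an upright pin at the leg's own x = +22, y = -60 mm, its tip towards the mouth. Stiff, stays where put; about 8 N sideways near its tip moves it. Across collar and lever tip the grip is 62 to 67 mm wide open, 43 mm closed, the whole change on the lever's side.
- lever_tip (a point): Middle of the outer face of the cam lever at its free tip. The lever is an aluminium bar, 52 mm from pin to tip, 17 mm high (centred on the height of the leg's axis), 6 to 7 mm thick. Closed, this point lies at the leg's own x = +25.5, y = -8 mm.
- mark (a point): The length mark: a point on the inner tube's axis at the edge, facing the leg's mouth, of the band of paper tape round the tube (band 14 mm wide). The leg is at length when its origin meets this point: 25 to 70 mm inwards of where it starts. Sliding friction about 1 N.
- bin_tower: Stacking tower of four purple plastic bins, 150 x 110 mm, 230 mm high, on the desk. Origin: centre of its underside. Leave alone.
- mallet: Walnut mallet lying on the leaf beside the leg, 285 mm long, head 60 x 105 mm and 62 mm high. Origin: underside; handle to own -x, head centre at own x = +55 mm. Leave alone.
- hex_key: Chrome hex key 6 mm thick, 93 x 31 mm, lying on the leaf beside the leg. Origin: underside of its long arm. Leave alone.
- cam_bolt: Steel cam bolt 44 mm long, 12 mm thick, lying on the leaf beside the leg. Origin: underside of its middle. Leave alone.

How it is judged:
On the way:
1. with the lever still open, the leg is held in the fingers with the collar's mouth at the tape's edge (within 5 mm) (distance between prop_leg and mark below 0.005 m and value of joint cam_lever above 0.25 rad and contact force between the fingers and prop_leg above 1 N), for 0.2 s.
At the end, for the whole second after the job is handed in: Collar mouth within 5 mm of the tape's edge, cam lever closed (joint below 0.05 rad), and the leg still gripped: one finger presses the lever and the other the collar, each with more than 3 N; through the last second (distance between prop_leg and mark below 0.005 m and value of joint cam_lever below 0.05 rad and contact force between the fingers and cam_lever above 3 N and (contact force between the fingers and prop_leg_c1 above 3 N or contact force between the fingers and prop_leg_c0 above 3 N)); the arm keeps its last pose, push and grip.
It fails at once if the lever is closed past half way while the leg is more than 10 mm off the mark (value of joint cam_lever below 0.18 rad and distance between prop_leg and mark above 0.01 m).
It fails at once if the bin tower, mallet, hex key or cam bolt is moved more than 30 mm (distance of any of bin_tower, mallet, hex_key, cam_bolt from where it was at the start of the episode above 0.03 m).
It also fails if it takes over 32 s, if anything falls off the work surface, if the arm or the gripper's body presses on something with over 40 N, if the wrist force passes 120 N, or if a joint passes its speed limit or range.

## Working session

There is one attempt and no reset: what is moved stays moved. The work goes in short steps, Python scripts to look and compute and a tool call to move; the robot and the scene stay as the last step left them, time stands still between calls to the robot, and variables do not carry over. Pictures are saved under pics/ and viewed, at most 10 in all, crops included, and the job is handed in when it is done.

Besides the shell and the picture viewer there is one more tool, called after "Request:" by a JSON object that holds its "fn" and its "kwargs", one argument or row to a line. step_arm: Moves the arm, as the interface text tells. Its arguments: {"type":"object","properties":{"series":{"type":"array"},"grip_force":{"type":"number"}},"required":["series"]}

```bash
mkdir -p pics; python3 - <<'E'
from rig import sensors,capture,robot
import cv2,json
for n in("side","top"):
    c=capture(n);cv2.imwrite(f"pics/{n}0.png",cv2.resize(c["image"][:,:,::-1],(768,576),interpolation=cv2.INTER_CUBIC))
    print(n,c["fx"],c["fy"],c["cx"],c["cy"],c["k1"],c["R"],c["t"])
s=sensors.get_state();print(s);print(robot.grip_point_offset)
E
```

```text
side 446.65975787204167 446.65975787204167 252.08424338511492 195.7961227142876 -0.13964952070468942 [[-0.99183612 -0.12736597  0.0062467 ]
 [-0.09762029  0.72685598 -0.67981664]
 [ 0.08204506 -0.6748765  -0.73335552]] [0.56066903 0.01153077 1.36530896]
top 348.5744872916695 348.5744872916695 251.19172413407463 188.56857136389357 0.02438707529559787 [[-0.03081733 -0.99951632 -0.00417451]
 [-0.9769087   0.03100319 -0.21139584]
 [ 0.21142301 -0.00243655 -0.97739162]] [0.12215314 0.56623596 0.68622649]
{'clock': 0.1, 'joint_pos': array([ 1.01996687,  0.39912445,  0.04504612,  1.53774238, -0.0187158 ,
        1.206942  , -0.05068266]), 'dq': array([ 0.00097111, -0.00108322,  0.00108009, -0.00257284,  0.00135791,
        0.00151418,  0.00090838]), 'effort': array([ 3.69760543e-03, -4.76265800e+01,  1.37046386e+00, -2.54948598e+01,
        1.20522111e-02,  5.02172261e-03,  2.12179202e-05]), 'eef_pos': array([ 0.28356674, -0.58424217,  0.23036859]), 'eef_rot': array([ 9.74576354e-01,  2.24053844e-01, -2.55631422e-04, -8.60012541e-04]), 'wrist_force': array([-0.13387761, -0.03600559, -0.5614128 ]), 'wrist_torque': array([ 0.065673  , -0.02468043,  0.00028045]), 'finger_force': 0.0, 'gripper_width': 0.08498845279738261}
0.0187
```

View pics/side0.png

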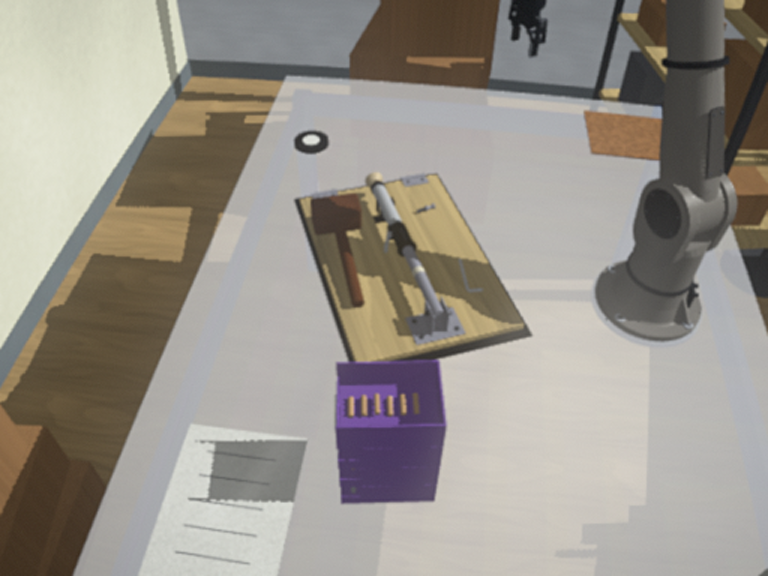

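View pics/top0.png

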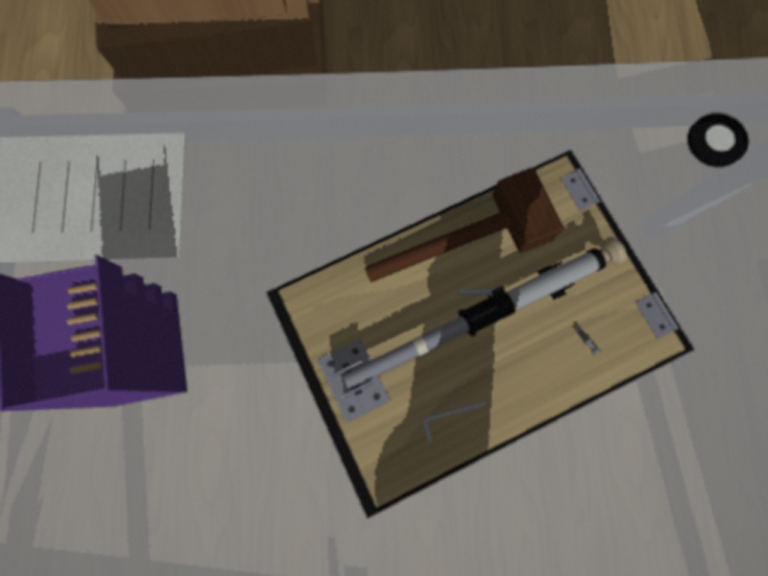

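The top view (768×576 scale) shows the leg running from the bracket at (365,375) to the foot at (615,250). The collar is near (487,312), the tape near (421,347), and the open lever is on the mallet side near (475,293). I'll take a closer look at that area.

```bash
cat > h.py <<'E'
import numpy as np,cv2
def ray(c,u,v):
    K=np.array([[c["fx"],0,c["cx"]],[0,c["fy"],c["cy"]],[0,0,1.]])
    p=cv2.undistortPoints(np.array([[[u,v]]],float),K,np.array([c["k1"],0,0,0.]))[0,0]
    R=np.array(c["R"]);return -R.T@np.array(c["t"]),R.T@np.array([p[0],p[1],1])
def onz(c,u,v,z):
    o,d=ray(c,u,v);return o+d*(z-o[2])/d[2]
def proj(c,X):
    K=np.array([[c["fx"],0,c["cx"]],[0,c["fy"],c["cy"]],[0,0,1.]])
    r=cv2.Rodrigues(np.array(c["R"]))[0]
    return cv2.projectPoints(np.array([X],float),r,np.array(c["t"],float),K,np.array([c["k1"],0,0,0.]))[0][0,0]
E
python3 - <<'E'
from rig import capture
import cv2
a=capture("top")["image"][:,:,::-1][160:260,220:420]
b=capture("side")["image"][:,:,::-1][110:230,200:350]
cv2.imwrite("pics/t1.png",cv2.resize(a,None,fx=4,fy=4,interpolation=cv2.INTER_CUBIC))
cv2.imwrite("pics/s1.png",cv2.resize(b,None,fx=4,fy=4,interpolation=cv2.INTER_CUBIC))
E
```

```text
(no output)
```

View pics/t1.png

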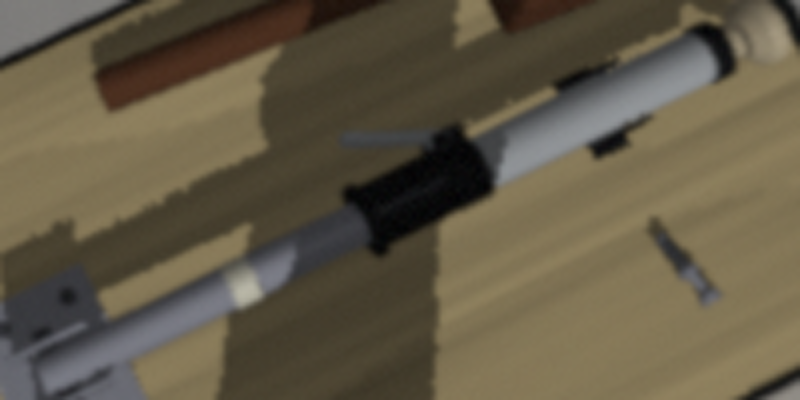

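View pics/s1.png

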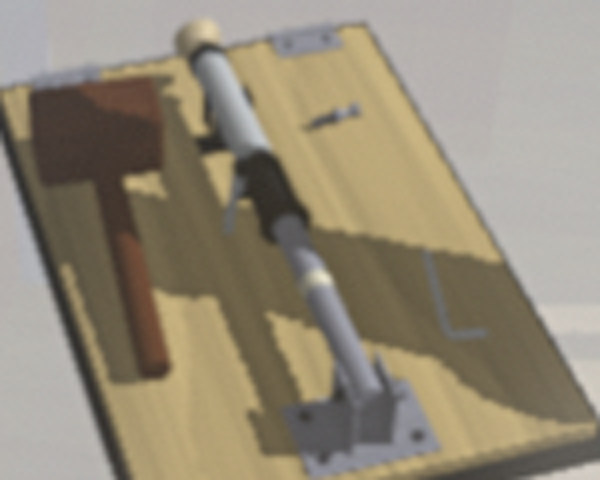

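```bash
cat > m.py <<'E'
from h import *
from rig import capture
c=capture("top");s=capture("side")
T=lambda x,y:(220+(x+.5)/4-.5,160+(y+.5)/4-.5)
S=lambda x,y:(200+(x+.5)/4-.5,110+(y+.5)/4-.5)
def tri(a,b):
    o1,d1=ray(c,*a);o2,d2=ray(s,*b)
    k=np.linalg.lstsq(np.c_[d1,-d2],o2-o1,rcond=None)[0];p,q=o1+k[0]*d1,o2+k[1]*d2
    return (p+q)/2,np.linalg.norm(p-q)
print("cam",ray(c,250,190)[0])
W=lambda x,y,z:onz(c,*T(x,y),z)
tape=W(256,280,.062);mouth=W(361,221,.062);foot=W(715,50,.062)
print("tape",tape,"mouth",mouth,"foot",foot)
print("lever tip",W(342,138,.062),"base",W(450,140,.062))
print("tri tape",tri(T(245,286),S(317,281)),"lever tip",tri(T(342,138),S(230,232)))
# leaf corners, full pictures scaled 1.5, top face edges
F=lambda x,y:((x+.5)/1.5-.5,(y+.5)/1.5-.5)
L=[onz(c,*F(*p),.018)[:2] for p in((571,152),(692,348),(369,515),(270,293))]
print("leaf",L,[np.linalg.norm(L[i]-L[i-3]) for i in range(4)])
u=((L[3]+L[2])-(L[0]+L[1]));u/=np.linalg.norm(u);print("leaf axis",u,"centre",np.mean(L,0))
u3=np.r_[u,0];n0=np.cross(u3,[0,0,1]);C=np.mean(L,0)
print("offsets from centre line",[(q[:2]-C)@n0[:2] for q in(tape,mouth,foot)])
def prof(r,s0,s1):
    out=[]
    for k in np.arange(s0,s1,.001):
        P=np.r_[C,.062]+u3*k;d=ray(c,250,190)[0]-P;d-=u3*(d@u3);d/=np.linalg.norm(d)
        px=proj(c,P+d*r).astype(np.float32)
        out.append((k,cv2.getRectSubPix(c["image"].astype(np.float32),(1,1),(float(px[0]),float(px[1])))[0,0]))
    return out
for nm,r,g in(("tape",.0118,0),("mouth",.021,0)):
    k0=(tape-np.r_[C,.062])@u3 if nm=="tape" else (mouth-np.r_[C,.062])@u3
    print(nm,k0)
    for k,v in prof(r,k0-.02,k0+.03): print(f"{k*1000:.0f}:{v[0]:.0f},{v[0]-v[2]:.0f}",end=" ")
    print()
E
python3 m.py
```

```text
cam [0.41184119 0.10621096 0.79092187]
tape [0.47985513 0.03952009 0.062     ] mouth [ 0.50905742 -0.0171516   0.062     ] foot [ 0.59561112 -0.21274153  0.062     ]
lever tip [ 0.55377334 -0.01002822  0.062     ] base [ 0.55088607 -0.06722914  0.062     ]
tri tape (array([0.47810564, 0.04564734, 0.06618527]), np.float64(0.003112125641364247)) lever tip (array([ 0.55323027, -0.01096778,  0.05458479]), np.float64(0.003917411504305838))
leaf [array([ 0.78221697, -0.21021543]), array([ 0.46782789, -0.35122263]), array([0.25350307, 0.12537144]), array([0.56890508, 0.26587829])] [np.float64(0.3445628056560507), np.float64(0.5225677440973273), np.float64(0.3452833694313619), np.float64(0.5216964499724154)]
leaf axis [-0.40951018  0.91230555] centre [ 0.51811326 -0.04254708]
offsets from centre line [np.float64(-0.001295752778679271), np.float64(0.0021380241938108273), np.float64(0.0010053707842863496)]
tape 0.09053743048531537
71:93,-8 72:100,-9 73:105,-10 74:110,-10 75:115,-10 76:116,-10 77:118,-11 78:118,-11 79:118,-10 80:117,-10 81:117,-10 82:118,-10 83:118,-10 84:118,-10 85:118,-10 86:
[... 153 characters left out ...]
:170,17 102:170,17 103:166,15 104:160,13 105:152,10 106:143,5 107:133,-1 108:127,-4 109:122,-8 110:119,-9 111:118,-10 112:117,-10 113:117,-11 114:116,-11 115:117,-11 116:117,-10 117:117,-10 118:117,-10 119:117,-10 120:118,-10 
mouth 0.026876894184355314
7:15,-1 8:15,-2 9:14,-3 10:15,-2 11:15,-2 12:15,-2 13:15,-1 14:15,-0 15:15,-1 16:14,-1 17:14,-1 18:15,-2 19:15,-2 20:15,-2 21:14,-2 22:12,-3 23:10,-4 24:10,-3 25:11,-2 26:13,-2 27:16,-3 28:22,-3 29:31,-4 30:41,-4 31:49,-4 32:56,-5 33:58,-5 34:60,-5 35:60,-5 36:60,-6 37:60,-6 38:61,-5 39:61,-4 40:61,-5 41:61,-6 42:61,-6 43:61,-5 44:61,-5 45:61,-5 46:62,-5 47:62,-5 48:61,-5 49:61,-5 50:61,-6 51:61,-6 52:61,-6 53:61,-5 54:60,-5 55:60,-5 56:60,-5
```

In t1, the mouth lip is at about (361,221), the tape's near edge at (256,280) and the lever tip at (342,138). In s1 the tape is at (317,281) and the lever tip at (230,232). The tape profile is 14 mm wide, which matches the given size. The travel comes out at about 65 mm.

The plan is to straddle the collar just behind the lip, push the lip inwards with a pad edge, then close the fingers. First I'll move above the collar.

Request:
{"fn": "step_arm", "kwargs": {
  "series": [
    [46.1,-39,8,0,0,-1.541,0],
    [46.1,-39,8,0,0,-1.541,0],
    [46.1,-39,8,0,0,-1.541,0],
    [46.1,-39,8,0,0,-1.541,0],
    [46.1,-39,8,0,0,-1.541,0],
    [46.1,-39,8,0,0,-1.541,0],
    [46.1,-39,8,0,0,-1.541,0],
    [46.1,-39,8,0,0,-1.541,0],
    [46.1,-39,8,0,0,-1.541,0],
    [46.1,-39,8,0,0,-1.541,0],
    [46.1,-39,8,0,0,-1.541,0],
    [46.1,-39,8,0,0,-1.541,0],
    [46.1,-39,8,0,0,-1.541,0],
    [46.1,-39,8,0,0,-1.541,0],
    [46.1,-39,8,0,0,-1.541,0],
    [46.1,-39,8,0,0,-1.541,0],
    [46.1,-39,8,0,0,-1.541,0],
    [46.1,-39,8,0,0,-1.541,0],
    [46.1,-39,8,0,0,-1.541,0],
    [46.1,-39,8,0,0,-1.541,0]
  ],
  "grip_force": 20
}}

```text
clock: 2.3
eef_pos: [0.5282, -0.033, 0.1514]
eef_rot: [0.544, 0.839, -0.0, 0.0]
wrist_force: [0.2, -0.5, -0.5]
gripper_width: 0.0854
finger_force: 0.0
```

Request:
{"fn": "step_arm", "kwargs": {
  "series": [
    [0,0,3,0,0,0,0],
    [0,0,6,0,0,0,0],
    [0,0,8,0,0,0,0],
    [0,0,9,0,0,0,0],
    [0,0,10,0,0,0,0],
    [0,0,11,0,0,0,0],
    [0,0,11.4,0,0,0,0],
    [0,0,11.4,0,0,0,0],
    [0,0,11.4,0,0,0,0]
  ]
}}

```text
clock: 3.2
eef_pos: [0.5288, -0.0327, 0.0378]
eef_rot: [0.543, 0.84, 0.0, 0.0]
wrist_force: [-0.5, 0.3, 0.2]
gripper_width: 0.0853
finger_force: 0.0
```

```bash
python3 - <<'E'
from rig import capture,sensors
import cv2,numpy as np
a=capture("top")["image"][:,:,::-1][160:260,250:380]
b=capture("side")["image"][:,:,::-1][130:210,210:310]
r=lambda i,w,h:cv2.resize(i,(w,h),interpolation=cv2.INTER_CUBIC)
cv2.imwrite("pics/c2.png",np.hstack([r(a,390,300),r(b,375,300)]))
s=sensors.get_state();print(s["eef_pos"],s["wrist_force"])
E
```

```text
[ 0.52883178 -0.0326661   0.03792172] [0.03225881 0.09220685 0.49947752]
```

View pics/c2.png

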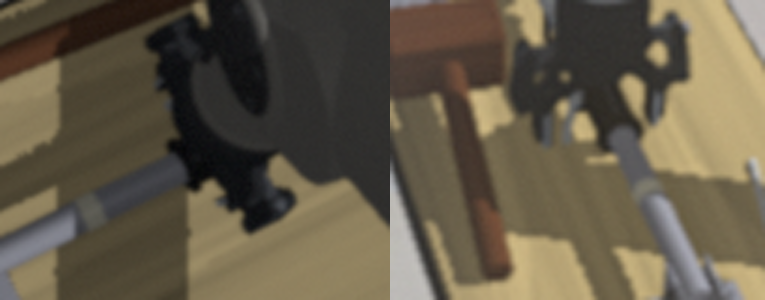

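c2 shows both fingers straddling the collar and the lever. In the side half the lever is at (572,115) and the fingers at (545,125) and (655,105), all clear. In the top half the mouth is near (185,165) and the tape near (90,210). Next I'll bring the near finger against the collar.

Request:
{"fn": "step_arm", "kwargs": {
  "series": [
    [0,0.4,0,0,0,0,0],
    [0,0.8,0,0,0,0,0],
    [0,1.0,0,0,0,0,0],
    [0,1.0,0,0,0,0,0]
  ]
}}

```text
clock: 3.7
eef_pos: [0.538, -0.0282, 0.0375]
eef_rot: [0.543, 0.84, 0.0, 0.0]
wrist_force: [1.0, 0.5, -0.5]
gripper_width: 0.0855
finger_force: 0.0
```

Request:
{"fn": "step_arm", "kwargs": {
  "series": [
    [0,0.1,0,0,0,0,0],
    [0,0.1,0,0,0,0,0],
    [0,0.1,0,0,0,0,0]
  ]
}}

```text
clock: 4.0
eef_pos: [0.5382, -0.0282, 0.0373]
eef_rot: [0.543, 0.84, -0.0, -0.0]
wrist_force: [-0.4, -0.1, 0.3]
gripper_width: 0.0857
finger_force: 0.0
```

Request:
{"fn": "step_arm", "kwargs": {
  "series": [
    [0,0.1,0,0,0,0,0],
    [0,0.1,0,0,0,0,0],
    [0,0.1,0,0,0,0,0]
  ]
}}

```text
clock: 4.3
eef_pos: [0.5392, -0.0278, 0.0373]
eef_rot: [0.543, 0.84, -0.0, 0.0]
wrist_force: [1.3, 0.8, 0.7]
gripper_width: 0.0849
finger_force: 0.0
```

Request:
{"fn": "step_arm", "kwargs": {
  "series": [
    [0,0.1,0,0,0,0,0],
    [0,0.1,0,0,0,0,0],
    [0,0.1,0,0,0,0,0]
  ]
}}

```text
clock: 4.6
eef_pos: [0.5402, -0.0273, 0.0373]
eef_rot: [0.543, 0.84, -0.0, 0.0]
wrist_force: [-0.9, -0.0, 0.2]
gripper_width: 0.0853
finger_force: 0.0
```

Request:
{"fn": "step_arm", "kwargs": {
  "series": [
    [0,0.1,0,0,0,0,0],
    [0,0.1,0,0,0,0,0],
    [0,0.1,0,0,0,0,0]
  ]
}}

```text
clock: 4.9
eef_pos: [0.5402, -0.0273, 0.0371]
eef_rot: [0.543, 0.839, -0.001, -0.001]
wrist_force: [-3.0, -1.0, 3.1]
gripper_width: 0.0852
finger_force: 1.6
```

Contact at about 3 N. Now I'll push inwards, stopping short of the mark.

Request:
{"fn": "step_arm", "kwargs": {
  "series": [
    [0.4,0,0,0,0,0,0],
    [0.8,0,0,0,0,0,0],
    [1.2,0,0,0,0,0,0],
    [1.6,0,0,0,0,0,0],
    [2.0,0,0,0,0,0,0],
    [2.0,0,0,0,0,0,0]
  ]
}}

```text
clock: 5.5
eef_pos: [0.5321, -0.0091, 0.037]
eef_rot: [0.543, 0.84, -0.001, -0.0]
wrist_force: [-2.6, -3.8, -0.1]
gripper_width: 0.0854
finger_force: 3.4
```

```bash
cat > gap.py <<'E'
from h import *
from rig import capture,sensors
c=capture("top");im=c["image"].astype(np.float32);o=ray(c,250,190)[0]
C=np.array([.51811,-.04255]);a=np.radians(114.3);u=np.array([np.cos(a),np.sin(a),0]);n=np.array([u[1],-u[0],0])
C3=np.r_[C,.062]+n*.0005
def at(k,r,f):
    P=C3+u*k;d=o-P;d-=u*(d@u);d/=np.linalg.norm(d);e=np.cross(u,d)
    p=proj(c,P+r*(d*np.cos(f)+e*np.sin(f)));return cv2.getRectSubPix(im,(1,1),(float(p[0]),float(p[1])))[0,0]
ks=np.arange(.0,.115,.0005)
v=np.array([np.mean([at(k,.0117,f) for f in(-.5,-.25,0,.25,.5)],0) for k in ks])
b=v[:,0]-v[:,2];lum=v.mean(1)
for k,l,q in list(zip(ks,lum,b))[::4]:print(f"{k*1000:.0f}:{l:.0f},{q:.0f}",end=" ")
# tape near edge: half rise of colour difference; mouth: last dark->tube half rise before it
pk=b[(ks>.09)&(ks<.108)].max();base=np.median(b[(ks>.075)&(ks<.088)])
print("\ncolour-edge",1000*ks[np.where(b>(pk+base)/2)[0]][[0,-1]])
i=np.where(lum<30)[0];print("dark last",1000*ks[i[-1]] if len(i) else None)
s=sensors.get_state();print(s["clock"],s["eef_pos"],s["wrist_force"],s["finger_force"])
E
python3 gap.py
```

```text
0:27,-1 2:25,-2 4:23,-1 6:20,-2 8:19,-3 10:18,-2 12:16,-4 14:15,-4 16:16,-3 18:15,-3 20:15,-4 22:15,-4 24:16,-4 26:16,-3 28:17,-3 30:16,-3 32:16,-2 34:14,-2 36:13,-1 38:14,-2 40:24,-2 42:44,-4 44:59,-5 46:65,-6 48:66,-6 50:66,-6 52:66,-5 54:66,-5 56:66,-5 58:66,-5 60:66,-5 62:66,-5 64:66,-5 66:66,-6 68:65,-5 70:66,-6 72:65,-6 74:66,-5 76:66,-5 78:66,-5 80:66,-5 82:66,-5 84:66,-5 86:66,-5 88:66,-5 90:71,-2 92:79,4 94:85,7 96:87,9 98:87,9 100:87,9 102:87,9 104:84,7 106:76,2 108:69,-3 110:69,-6 112:79,-7 114:96,-8 
colour-edge [ 91.5 106. ]
dark last 40.5
5.55 [ 0.53206772 -0.00911305  0.03699373] [-3.33570248 -5.12541037  0.79679194] 3.3935147523880005
```

The leg is following the finger, with about 50 mm left.

Request:
{"fn": "step_arm", "kwargs": {
  "series": [
    [0.4,0,0,0,0,0,0],
    [0.9,0,0,0,0,0,0],
    [1.4,0,0,0,0,0,0],
    [1.9,0,0,0,0,0,0],
    [2.4,0,0,0,0,0,0],
    [2.9,0,0,0,0,0,0],
    [3.4,0,0,0,0,0,0],
    [3.9,0,0,0,0,0,0],
    [4.3,0,0,0,0,0,0],
    [4.3,0,0,0,0,0,0],
    [4.3,0,0,0,0,0,0]
  ]
}}

```text
clock: 6.65
eef_pos: [0.5146, 0.0299, 0.037]
eef_rot: [0.543, 0.84, -0.001, -0.0]
wrist_force: [-1.7, -4.4, -0.6]
gripper_width: 0.0855
finger_force: 3.5
```

```bash
python3 gap.py; python3 - <<'E'
from rig import capture
import cv2,numpy as np
a=capture("top")["image"][:,:,::-1][160:260,240:370]
b=capture("side")["image"][:,:,::-1][130:210,210:310]
r=lambda i,w,h:cv2.resize(i,(w,h),interpolation=cv2.INTER_CUBIC)
cv2.imwrite("pics/c3.png",np.hstack([r(a,390,300),r(b,375,300)]))
E
```

```text
0:56,3 2:56,3 4:56,3 6:57,3 8:57,3 10:56,4 12:57,3 14:57,3 16:57,3 18:58,2 20:58,3 22:58,3 24:58,3 26:58,4 28:59,3 30:60,3 32:65,3 34:77,4 36:88,5 38:87,5 40:74,4 42:63,3 44:60,3 46:59,3 48:60,3 50:60,3 52:60,3 54:59,3 56:59,3 58:59,3 60:56,3 62:47,2 64:32,-1 66:20,-2 68:16,-3 70:17,-3 72:16,-3 74:15,-4 76:15,-3 78:15,-3 80:13,-3 82:20,-3 84:37,-4 86:56,-5 88:65,-5 90:71,-2 92:80,4 94:86,7 96:88,9 98:89,9 100:89,9 102:88,9 104:85,7 106:77,2 108:70,-3 110:67,-5 112:66,-5 114:67,-5 
colour-edge [  2.  105.5]
dark last 83.0
6.7 [0.51456442 0.02991178 0.03699158] [-2.10916961 -4.68174322 -0.30431632] 3.485705628991127
```

View pics/c3.png

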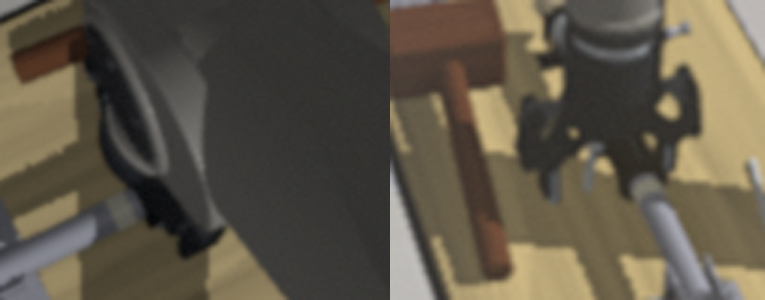

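c3 shows the mouth about 7 mm short of the tape at (125,207), with the lever still open in the side half at (592,170). I'll push the last 7 mm.

Request:
{"fn": "step_arm", "kwargs": {
  "series": [
    [0.4,0,0,0,0,0,0],
    [0.7,0,0,0,0,0,0],
    [0.7,0,0,0,0,0,0],
    [0.7,0,0,0,0,0,0]
  ]
}}

```text
clock: 7.2
eef_pos: [0.5118, 0.0362, 0.037]
eef_rot: [0.543, 0.84, -0.001, -0.0]
wrist_force: [-2.2, -4.3, -1.6]
gripper_width: 0.0854
finger_force: 3.5
```

```bash
python3 gap.py; python3 - <<'E'
from rig import capture
import cv2,numpy as np
a=capture("top")["image"][:,:,::-1][200:250,250:320]
b=capture("side")["image"][:,:,::-1][155:205,240:300]
r=lambda i,w,h:cv2.resize(i,(w,h),interpolation=cv2.INTER_CUBIC)
cv2.imwrite("pics/c4.png",np.hstack([r(a,420,300),r(b,360,300)]))
E
```

```text
0:54,3 2:54,2 4:55,2 6:55,3 8:55,3 10:55,3 12:56,3 14:56,3 16:56,3 18:57,3 20:57,4 22:57,4 24:57,4 26:58,3 28:58,3 30:58,3 32:58,3 34:58,3 36:59,3 38:59,3 40:59,4 42:60,3 44:64,3 46:75,3 48:88,4 50:91,4 52:80,4 54:67,3 56:61,3 58:60,3 60:60,3 62:60,3 64:60,3 66:60,3 68:60,3 70:58,3 72:51,2 74:37,-0 76:24,-2 78:18,-3 80:17,-3 82:16,-3 84:15,-3 86:14,-2 88:18,-1 90:39,3 92:66,6 94:83,9 96:88,9 98:89,9 100:88,9 102:88,8 104:85,7 106:77,2 108:70,-3 110:67,-5 112:67,-6 114:67,-6 
colour-edge [ 18.  105.5]
dark last 89.0
7.25 [0.51179824 0.03617597 0.03700649] [-2.04231712 -4.41082482 -0.45694222] 3.5229049623012543
```

View pics/c4.png

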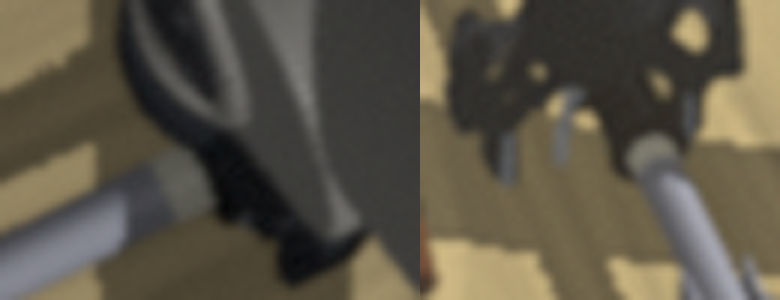

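c4 shows the mouth just meeting the tape, which is visible at its full width of about 14.5 mm. The mouth is at s≈91 mm and the tape edge at 91.5 mm, with the lever still open. I'll start closing and shift the tool so the collar finger stays put.

Request:
{"fn": "step_arm", "kwargs": {
  "series": [
    [0,0,0,0,0,0,0],
    [0,0,0,0,0,0,0],
    [0,-0.2,0,0,0,0,0.05],
    [0,-0.4,0,0,0,0,0.1],
    [0,-0.6,0,0,0,0,0.15],
    [0,-0.6,0,0,0,0,0.15],
    [0,-0.6,0,0,0,0,0.15]
  ]
}}

```text
clock: 8.05
eef_pos: [0.506, 0.0333, 0.0375]
eef_rot: [0.544, 0.839, -0.001, -0.0]
wrist_force: [-4.1, -6.1, 4.5]
gripper_width: 0.0724
finger_force: 4.0
```

```bash
python3 gap.py | tail -3
```

```text
colour-edge [ 19.  105.5]
dark last 89.5
8.1 [0.50601145 0.0333403  0.03750167] [-3.60387341 -6.20137319  5.47004631] 4.000633880496025
```

Request:
{"fn": "step_arm", "kwargs": {
  "series": [
    [0,-0.21,-0.05,0,0,0,0.2],
    [0,-0.43,-0.1,0,0,0,0.25],
    [0,-0.64,-0.15,0,0,0,0.3],
    [0,-0.64,-0.15,0,0,0,0.3],
    [0,-0.64,-0.15,0,0,0,0.3]
  ]
}}

```text
clock: 8.6
eef_pos: [0.5005, 0.0307, 0.0393]
eef_rot: [0.543, 0.84, -0.001, 0.0]
wrist_force: [-3.2, -5.6, 6.7]
gripper_width: 0.0603
finger_force: 16.4
```

```bash
python3 gap.py | tail -3
```

```text
colour-edge [ 37.5 105. ]
dark last 89.5
8.65 [0.50050875 0.03069934 0.03925463] [-4.75077233 -5.31350315  6.19095737] 16.36907233249076
```

Request:
{"fn": "step_arm", "kwargs": {
  "series": [
    [0,-0.21,-0.05,0,0,0,0.35],
    [0,-0.42,-0.1,0,0,0,0.4],
    [0,-0.63,-0.15,0,0,0,0.45],
    [0,-0.84,-0.15,0,0,0,0.5],
    [0,-0.86,-0.15,0,0,0,0.55],
    [0,-0.86,-0.15,0,0,0,0.6],
    [0,-0.86,-0.15,0,0,0,0.6],
    [0,-0.86,-0.15,0,0,0,0.6]
  ],
  "grip_force": 30
}}

```text
clock: 9.45
eef_pos: [0.4926, 0.0268, 0.0415]
eef_rot: [0.543, 0.84, -0.002, 0.0]
wrist_force: [-6.2, -6.1, 13.1]
gripper_width: 0.0421
finger_force: 31.4
```

```bash
python3 gap.py; python3 - <<'E'
from rig import capture
import cv2,numpy as np
a=capture("top")["image"][:,:,::-1][200:250,250:320]
b=capture("side")["image"][:,:,::-1][155:205,240:300]
r=lambda i,w,h:cv2.resize(i,(w,h),interpolation=cv2.INTER_CUBIC)
cv2.imwrite("pics/c5.png",np.hstack([r(a,420,300),r(b,360,300)]))
E
```

```text
0:52,3 2:52,3 4:53,2 6:52,2 8:52,2 10:53,3 12:53,3 14:53,2 16:54,3 18:55,2 20:56,2 22:59,3 24:66,4 26:75,4 28:84,5 30:93,5 32:98,5 34:100,5 36:101,5 38:101,5 40:101,5 42:101,5 44:101,5 46:96,5 48:84,4 50:69,4 52:61,3 54:59,3 56:60,3 58:63,3 60:76,4 62:94,5 64:103,6 66:96,5 68:78,3 70:57,1 72:39,-1 74:29,-2 76:28,-1 78:34,-1 80:51,1 82:71,3 84:75,4 86:61,1 88:44,-2 90:34,-4 92:29,-5 94:28,-3 96:36,-1 98:56,3 100:76,7 102:85,8 104:85,7 106:77,2 108:70,-3 110:67,-5 112:67,-5 114:67,-5 
colour-edge [ 27.5 104.5]
dark last 94.5
9.5 [0.4925764  0.02682737 0.04149831] [-6.54528476 -6.313911   12.88648559] 31.417618989944458
```

View pics/c5.png

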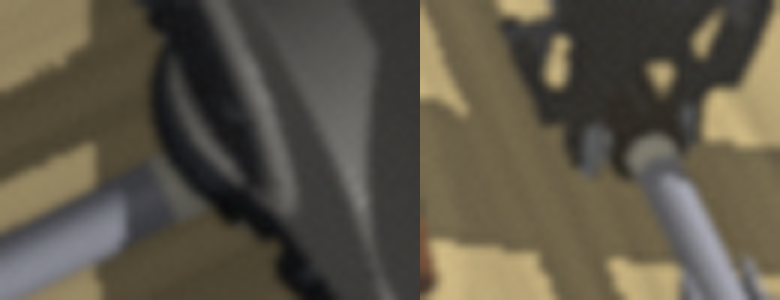

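c5 shows the lever lying closed under the left finger at (595,150). The tape at the mouth (655,155) looks unchanged. The width is 42 mm, which means closed. I'll settle and confirm it is steady.

Request:
{"fn": "step_arm", "kwargs": {
  "series": [
    [0,0,0,0,0,0,0.6],
    [0,0,0,0,0,0,0.6],
    [0,0,0,0,0,0,0.6],
    [0,0,0,0,0,0,0.6],
    [0,0,0,0,0,0,0.6]
  ]
}}

```text
clock: 10.1
eef_pos: [0.4926, 0.0268, 0.0415]
eef_rot: [0.543, 0.84, -0.002, 0.0]
wrist_force: [-6.5, -6.2, 13.5]
gripper_width: 0.0421
finger_force: 31.4
```

```bash
python3 - <<'E'
import cv2,numpy as np
from rig import capture,robot,sensors
b=capture("side")["image"][:,:,::-1][155:205,240:300]
b=cv2.resize(b,(360,300),interpolation=cv2.INTER_CUBIC)
for n,i in(("before",cv2.imread("pics/c4.png")[:,420:]),("after5",cv2.imread("pics/c5.png")[:,420:]),("now",b)):
    i=i.astype(int);print(n,[int(i[y,x].mean()) for x,y in zip(np.arange(215,262,3),np.arange(110,206,6))])
s=sensors.get_state();print(s["gripper_width"],s["finger_force"],s["eef_pos"],s["wrist_force"])
E
```

```text
before [44, 45, 43, 41, 68, 105, 119, 115, 102, 91, 94, 124, 144, 148, 150, 150]
after5 [44, 43, 42, 41, 67, 106, 118, 116, 102, 91, 94, 124, 144, 149, 151, 149]
now [45, 44, 41, 43, 68, 105, 118, 116, 101, 91, 93, 121, 143, 150, 151, 148]
0.04206225888003253 31.418020874261856 [0.4925947  0.02682417 0.04149332] [-6.69443839 -7.54495955 13.0637738 ]
```

The profile across the mouth and tape is the same before and after closing, so the leg has not moved off the mark. Handing in.

```bash
python3 -c "
from rig import robot
print(robot.finish_job())"
```

```text
the job is handed in; nothing more can be done
None
```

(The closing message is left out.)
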